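# Function check of the wireless control boxes

### The job

Run the function check of the loose wireless control boxes by pressing with the closed fingertips: first rock the black rocker switch fully over onto its white-striped end, then push the blue button fully in (it stays in), then press the green button fully down and keep it down; the program finishes while still holding the green button down. Do not pick up, tip or shove any box, do not press the red stop button, and leave the tools and parts lying around where they are.

Things in the scene. Friction and masses are not known exactly. Their poses are not given: they have to be found in the camera images.
- rocker_box: grey and white control box with a black paddle rocker switch on its top, 76 x 76 x 55 mm on four rubber feet, about 0.7 kg, standing loose on the bench; origin at the centre of its underside, z up; its x axis points along the rocker towards the striped end
- rocker_on_end (a point): point on the striped half of the black rocker (white stripe across that end), mid-width, 20 mm from the pivot; moves with it: 77 mm above the bench when off, 70 mm when on. The rocker is 60 x 34 mm, a shallow V (each half rises 0.20 rad outwards), pivot across the box centre 64 mm up, frame round it 59 mm high. Push this end straight down to switch on
- rocker (a joint): tilt of the rocker, rad: -0.18 off (striped end up), 0 level, +0.18 fully on (striped end down); starts near off, stays where it is left, turns with 0.03 N m (1.5 N at the point rocker_on_end)
- blue_box: grey and white control box with one round blue button in the middle of its top, 76 x 76 x 55 mm on four rubber feet, about 0.7 kg, standing loose on the bench; origin at the centre of its underside, z up
- blue_key_top (a point): centre of the top face of the blue button (36 mm diameter), 73 mm above the bench when out, 65 mm when fully in; the steel collar round it (48 mm diameter) ends at 60 mm. Moves with the button
- blue_key (a joint): how far the blue button is pushed in, m: 0 out, 0.008 fully in against a hard stop; starts within 1 mm of out. No spring: it needs about 3.5 N plus a little damping and stays where it is left
- green_box: grey and white control box with one round green button in the middle of its top, 76 x 76 x 55 mm on four rubber feet, about 0.7 kg, standing loose on the bench; origin at the centre of its underside, z up
- green_key_top (a point): centre of the top face of the green button (36 mm diameter), 73 mm above the bench when out, 65 mm when fully down; the steel collar round it (48 mm diameter) ends at 60 mm. Moves with the button
- green_key (a joint): how far the green button is down, m: 0 out, 0.008 fully down against a hard stop. Spring return: 1.5 N to start it moving, 4.5 N to hold it fully down; it comes up when let go
- stop_box: black and yellow control box with a red mushroom-head stop button, 42 mm diameter, its top 85 mm above the bench, 76 x 76 x 55 mm on four rubber feet, about 0.7 kg, standing loose on the bench; origin at the centre of its underside, z up; to be left alone
- stop_head (a joint): how far the red mushroom button is down, m: 0 out, 0.008 fully down; spring return. To be left alone
- tweezers: steel tweezers, 117 x 8 x 10 mm, lying between two of the boxes; a bystander, origin under its middle
- jack_plug: spare jack plug, 69 x 16 x 16 mm, lying between two of the boxes; a bystander, origin under its middle
- marker_pen: black marker pen, 134 mm long, 18 mm thick, lying in front of the boxes; a bystander, origin under its middle
- screwdriver: screwdriver with orange handle, 171 mm long, 26 mm high, lying in front of the boxes; a bystander, origin under its middle
- tape_clear: roll of beige tape, 84 mm across, 24 mm high, lying flat in front of the boxes; a bystander, origin under its middle
- side_cutters: side cutters with red handles, 148 x 47 x 12 mm, lying in front of the boxes; a bystander, origin under its middle

How it is judged:
On the way, in this order (a step that is already met when the one before it is completed fails the run):
1. the rocker is over onto its striped end (value of joint rocker above 0.12 rad), for 0.2 s.
2. the blue button is in, the rocker still on (value of joint rocker above 0.12 rad and value of joint blue_key above 0.0055 m), for 0.2 s.
3. the green button is held down by the fingers (all of step 2 and value of joint green_key above 0.0055 m and contact force between the fingers and green_box above 2 N), for 0.3 s.
At the end, for the whole second after the job is handed in: rocker on (above 0.12 rad); blue button in (over 5.5 mm); fingers holding green down (over 5.5 mm and 2 N); red stop under 2 mm; every box within 25 mm of its place and 0.1 rad of upright; things round them within 20 mm of where they lay (all of step 3 and value of joint stop_head below 0.002 m and distance of each of rocker_box, blue_box, green_box, stop_box from where it was at the start of the episode below 0.025 m and angle between each of rocker_box, blue_box, green_box, stop_box's own z axis and vertical below 0.1 rad and distance of each of tweezers, jack_plug, marker_pen, screwdriver, tape_clear, side_cutters from where it was at the start of the episode below 0.02 m); the arm keeps its last pose, push and grip.
It fails at once if the blue button is pushed in before the rocker is on (value of joint blue_key above 0.003 m and not (value of joint rocker above 0.08 rad)).
It fails at once if the green button is pressed before the blue one is in (value of joint green_key above 0.003 m and not (value of joint blue_key above 0.005 m)).
It fails at once if the red stop button is pressed (value of joint stop_head above 0.002 m).
It fails at once if a control box is lifted (10 mm), tipped (0.15 rad) or shoved (25 mm) (height (world z) of any of rocker_box, blue_box, green_box, stop_box above 0.01 m or angle between any of rocker_box, blue_box, green_box, stop_box's own z axis and vertical above 0.15 rad or distance of any of rocker_box, blue_box, green_box, stop_box from where it was at the start of the episode above 0.025 m).
It fails at once if a tool or part lying round the boxes is moved more than 20 mm (distance of any of tweezers, jack_plug, marker_pen, screwdriver, tape_clear, side_cutters from where it was at the start of the episode above 0.02 m).
It also fails if it takes over 53 s, if anything falls off the work surface, if the arm or the gripper's body presses on something with over 40 N, if the wrist force passes 120 N, or if a joint passes its speed limit or range.

### The arm

A 6-joint arm with a two-finger parallel gripper is mounted at the origin on the work surface; the furniture and walls round the work are solid. World frame = base frame: x ahead of the robot, y to its left, z up, the work surface at z = 0. Lengths are in m, angles in rad, forces in N, time in s.
With the tool pointing down it reaches from about 0.3 to 0.775 m from the base axis. Payload 14.6 kg.
Tool frame: the origin (TCP) lies at the very end of the fingers, on their centre line; the grasp point (between the pads) lies 19 mm behind it; z points along the fingers, y is the line along which they close (so a half turn about z gives the same grasp; the last joint's range is limited). The gripper opens to 94 mm and grips with 3 to 60 N. Pads are 16 mm wide; open, the fingers measure 119 mm over their backs; the gripper's body (75 mm by 177 mm) begins 78 mm behind the grasp point.
Start: joints at [-1.273, 0.3, 1.521, -0, 1.321, -0.067], TCP at [0.196, -0.514, 0.181] pointing down, gripper open.
Joint ranges: [-3.03, 3.03], [-0.79, 2.21], [0.23, 2.52], [-1.04, 4.18], [0, 3.07], [-2.55, 2.55]. Speed limits (rad/s): [2.22, 2.22, 2.57, 3.14, 3.14, 3.14].

### API

Orientations are given as [roll, pitch, yaw] about the fixed x, y, z axes, in that order (R = Rz(yaw) Ry(pitch) Rx(roll)).
In Python, from station import ctrl, cams gives the robot as it stands. The module is installed in compiled form; this text tells all that it offers.
- The arm moves only by the tool arm_command, never from a script. Its argument "plan" is a list that holds one entry, the list of rows, each a list of 7 numbers: the shift along the tool's x, y, z in shares of 1000 mm (1.0 is 1000 mm), then the turn, a rotation vector about the tool's x, y, z in parts of the range, where 1.0 means 2 rad, then the closure, from -1 (fully open) to 1 (shut). A call has 1 to 12 rows; each row is the pose to reach, as a shift and turn from the pose commanded when the call began, along the tool's axes at that moment; what a row does not reach only later rows make up. A row lasts 1/10 s, in which the tool goes at most 50 mm and 8.59 degrees, less where a joint would pass 70% of its speed; a pose out of reach is approached as far as the arm can. A shift or turn number past 1, either way, is cut back to 1. A call with a gripper value outside its range is refused whole. The fingers move at their own pace and stop on an object; "squeeze" is the grip in N (left out, the last holds). Time passes only in rows, so rows that repeat a pose let the fingers close. It gives the time, the measured TCP pose, the force, the opening and the grip force at its end, in the units of the state.
- ctrl.get_obs(): the state, without advancing time (a new reading comes with each control period).
- cams.camera(name): name is "scene" or "top" or "wrist"; returns (picture, depth): 480x640x3 uint8, blue, green, red; 480x640 float32, m along the optical axis (not along the pixel's ray), 0 where there is no reading.
- cams.camera_info(name): a dict with "fx", "fy", "cx", "cy" (pixels), "world_to_cam" (4x4, takes a point from world to camera coordinates). Camera axes: x right, y down, z forward; pixel columns grow to the right and rows downward; lengths in m; the calibration is good to about 2 mm. A picture is of the moment at which its call begins: read the wrist's pose just before it. camera_info takes no time and is no camera call; for the wrist camera it gives the pose at the moment of the call.
- ctrl.hand_in(): hands the job in; it is judged then, once.
The state is a dict: "time_s": time; "qpos": joint angles; "joint_vel": joint speeds; "tau": joint torques, N m; "ee_pos": TCP position; "eef_rot": TCP orientation; "force": force on the tool from outside, world axes, zero at the start; "moment": the same for the moment, N m; "grip_width": finger opening in m; "grip_force": force on a finger pad.
Only numpy, scipy, OpenCV 4.12 (cv2) and the standard library are available. Lean on these libraries where they do the work, as an engineer would, in place of code of your own. Each camera call takes 0.05 s, during which the arm holds its last target. There are 200 camera calls.

## Working session

There is one attempt and no reset: what is moved stays moved. The work goes in short steps, Python scripts to look and compute and a tool call to move; the robot and the scene stay as the last step left them, time stands still between calls to the robot, and variables do not carry over. Pictures are saved under pics/ and viewed, at most 10 in all, crops included, and the job is handed in when it is done.

Besides the shell and the picture viewer there is one more tool, called after "Emit:" as name(argument=value, ...) on one line, values as JSON. arm_command: Moves the arm, as the interface text tells. Its arguments: {"type":"object","properties":{"plan":{"type":"array"},"squeeze":{"type":"number"}},"required":["plan"]}

```bash
mkdir -p pics; cat > h.py <<'E'
import numpy as np, cv2
from station import ctrl, cams
def world(name,d,info,u,v):
    z=d[v,u]; c=np.array([(u-info['cx'])/info['fx']*z,(v-info['cy'])/info['fy']*z,z,1])
    return (np.linalg.inv(info['world_to_cam'])@np.array(c))[:3]
def cloud(d,i):
    v,u=np.mgrid[0:480,0:640]
    P=np.stack([(u-i['cx'])/i['fx']*d,(v-i['cy'])/i['fy']*d,d,np.ones_like(d)],-1)
    return (P@np.linalg.inv(i['world_to_cam']).T)[...,:3]
def ray(i,u,v,z):
    T=np.linalg.inv(i['world_to_cam']); o=T[:3,3]
    r=T[:3,:3]@np.array([(u-i['cx'])/i['fx'],(v-i['cy'])/i['fy'],1]); return o+r*(z-o[2])/r[2]
E
python3 - <<'E'
from h import *
o=ctrl.get_obs(); print(o)
for n in ('top','scene'):
    p,d=cams.camera(n); i=cams.camera_info(n); cv2.imwrite(f'pics/{n}0.png',p); np.savez(f'{n}0.npz',p=p,d=d,**i)
    print(n,i)
    W=cloud(d,i); hsv=cv2.cvtColor(p,cv2.COLOR_BGR2HSV)
    for c,lo,hi in (('blue',100,130),('green',45,85),('red',0,6),('yellow',20,33)):
        m=cv2.inRange(hsv,(lo,110,50),(hi,255,255)); k,l,s,cen=cv2.connectedComponentsWithStats(m)
        for j in range(1,k):
            if s[j,4]>60:
                q=W[(l==j)&(d>0)]; print(c,s[j],cen[j].round(1),np.median(q,0).round(4) if len(q) else None)
E
```

```text
{'time_s': 0.0, 'qpos': array([-1.27259993e+00,  3.00451660e-01,  1.52156677e+00, -2.49747132e-05,
        1.32067206e+00, -6.66168394e-02]), 'joint_vel': array([-0.00067929,  0.00033433,  0.00084539,  0.00121984, -0.00130366,
        0.00024604]), 'tau': array([ 7.77313089e-04, -5.31810236e+01, -3.52733588e+01,  7.08359038e-02,
        2.43939750e-02, -1.45498775e-04]), 'ee_pos': array([ 0.19612659, -0.51354654,  0.18030306]), 'eef_rot': array([-3.14049565e+00, -4.89427798e-05,  3.64819401e-01]), 'force': array([ 0.96906023,  0.45880778, -0.29950942]), 'moment': array([ 0.00466148,  0.03275674, -0.01333662]), 'grip_force': 0.0, 'grip_width': 0.09396223117910013}
top {'fx': 439.462784921063, 'fy': 439.462784921063, 'cx': 321.35098394009174, 'cy': 231.82568322894417, 'world_to_cam': array([[-0.02207907, -0.99971914,  0.00861189,  0.01458569],
       [-0.98438151,  0.02023384, -0.17488177,  0.43604853],
       [ 0.1746584 , -0.01233861, -0.98455178,  0.82868005],
       [ 0.        ,  0.        ,  0.        ,  1.        ]])}
blue [ 135  102   69   63 1953] [161.7 123.1] [0.685  0.3395 
[... 1955 characters left out ...]
     ,  0.        ,  0.        ,  1.        ]])}
blue [372 147  13  12 136] [378.  152.2] [ 0.4815 -0.2856  0.0722]
blue [259 175  21  15 183] [268. 182.] [ 0.6738 -0.0911  0.042 ]
blue [149 278  24  33 231] [161.8 294.2] [0.6834 0.2804 0.0257]
blue [118 326  63  28 373] [149.8 338.5] [0.6489 0.3708 0.0167]
green [288 271  17  14 186] [295.9 277.7] [0.4493 0.129  0.0732]
red [307 319  44  46 483] [329.8 340.9] [0.3315 0.1864 0.0095]
red [240 324  21  20 316] [249.8 333.3] [0.4498 0.2855 0.0829]
yellow [300 135  30  26 552] [314.7 147.6] [ 0.6538 -0.2683  0.0172]
yellow [224 317  55  50 963] [251.7 343.5] [0.4397 0.2955 0.0546]
yellow [201 434  70  46 392] [251.4 460.4] [0.31   0.458  0.0293]
```

View pics/top0.png

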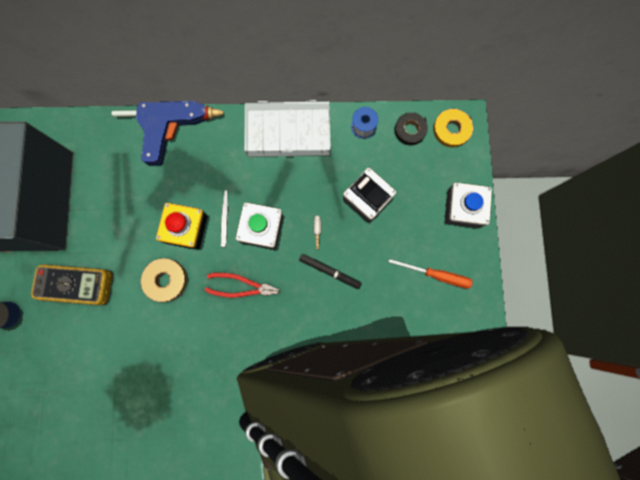

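View pics/scene0.png

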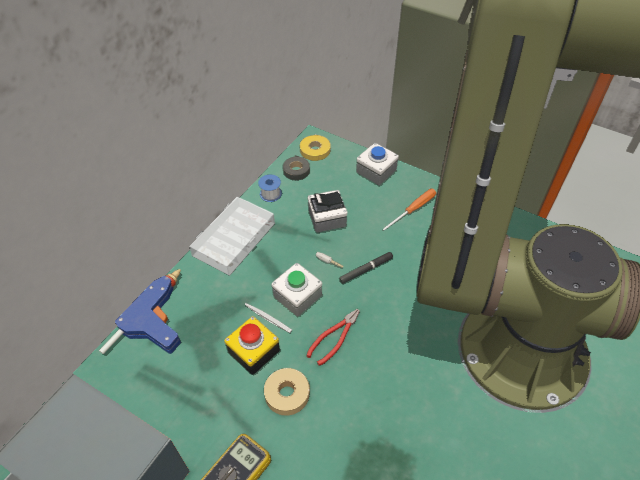

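Top: rocker box at about (371,193), blue button (473,201), green (257,222), red stop (175,222). The scene view agrees: blue (378,152), green (296,278), rocker about (327,203). Next I'll measure the rocker in both views.

```bash
python3 - <<'E'
from h import *
ims=[]
for n,(u,v) in (('top',(371,195)),('scene',(328,208))):
    f=np.load(n+'0.npz'); p,d=f['p'],f['d']; W=cloud(d,f)
    ims.append(cv2.resize(p[v-32:v+32,u-32:u+32],(400,400),interpolation=cv2.INTER_CUBIC))
    sel=np.zeros(d.shape,bool); sel[v-32:v+32,u-32:u+32]=True
    g=p.max(2)
    hi=sel&(W[...,2]>.048)
    q=W[hi]; r=cv2.minAreaRect((q[:,:2]*1000).astype(np.float32)); print(n,'top rect',r)
    for name,m in (('black>60',(hi&(g<60))),('white>66',(hi&(g>120)&(W[...,2]>.066)))):
        l_n,l,s,c=cv2.connectedComponentsWithStats(m.astype(np.uint8))
        for j in range(1,l_n):
            if s[j,4]>5:
                q=W[l==j]; print(n,name,s[j],c[j].round(1),q.mean(0).round(4),q[:,2].min().round(4),q[:,2].max().round(4),cv2.minAreaRect((q[:,:2]*1000).astype(np.float32)))
cv2.imwrite('pics/rock.png',np.hstack(ims))
E
```

```text
top top rect ((426.8838195800781, -32.447486877441406), (84.41712951660156, 288.06201171875), 54.841426849365234)
top black>60 [353 174  36  37 533] [371.7 193.1] [ 0.5029 -0.0923  0.0766] 0.0526 0.892 ((417.07977294921875, -30.156570434570312), (68.3680191040039, 271.67535400390625), 56.64229965209961)
top white>66 [358 174  16  15  83] [364.2 181.6] [ 0.5256 -0.0787  0.0781] 0.0721 0.0815 ((527.3175048828125, -78.28550720214844), (15.974617004394531, 33.46531677246094), 34.42585754394531)
scene top rect ((275.8938903808594, 258.444091796875), (86.88241577148438, 927.6368408203125), 33.94222640991211)
scene black>60 [311 192  32  16 273] [328.9 199.5] [ 0.5027 -0.0885  0.0742] 0.0525 1.0247 ((273.1103515625, 269.24359130859375), (70.33493041992188, 907.36181640625), 33.36698913574219)
scene white>66 [316 194   6   9  34] [318.3 198.1] [ 0.5229 -0.076   0.0789] 0.0742 0.0828 ((522.800537109375, -75.79924011230469), (9.556827545166016, 28.172414779663086), 44.759132385253906)
```

View pics/rock.png

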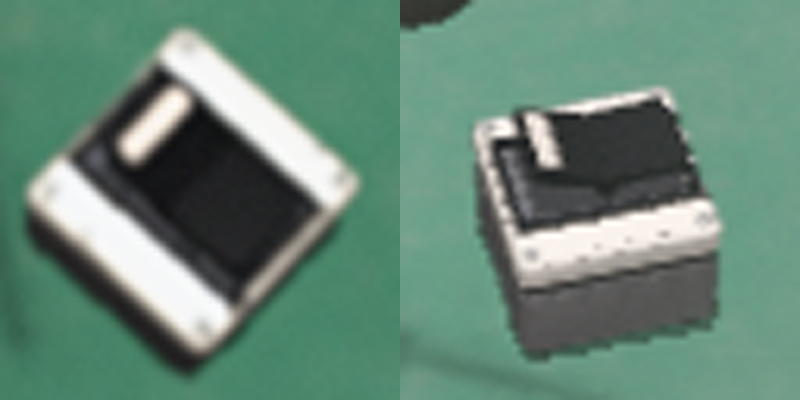

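Left crop: the white stripe centre is at (155,125), i.e. top pixel (363.8,183). The lid centre is at (191,189), i.e. (369.6,193.2). The striped end is up, at the far-left end of the box.

```bash
python3 - <<'E'
from h import *
from scipy.spatial.transform import Rotation as R
f=np.load('top0.npz'); g=np.load('scene0.npz')
C=[ray(f,339+a/6.25,163+b/6.25,.055) for a,b in ((185,30),(358,182),(195,350),(28,195))]
S=[ray(g,296+a/6.25,176+b/6.25,.055) for a,b in ((265,90),(320,225),(75,125),(110,262)) for a in [a]] if 0 else []
c=np.mean(C,0); st=ray(f,363.8,183,.0785); st2=ray(g,318.3,198.1,.0785)
print('corners',np.round(C,4),'c',c.round(4),'stripe',st.round(4),st2.round(4))
ax=(C[0]+C[3])/2-(C[1]+C[2])/2; ax/=np.linalg.norm(ax); print('axis',ax.round(3),np.degrees(np.arctan2(ax[1],ax[0])),'dist stripe',(st-c)@ax,(st2-c)@ax)
T=c+ax*.022; print('rocker pt',T.round(4))
# button tops from the two views by rays at z=.073
for n,a,b in (('blue',(473.6,201.1),(378,152.2)),('green',(257.3,222.6),(295.9,277.7)),):
    print(n,ray(f,*a,.073).round(4),ray(g,*b,.073).round(4))
    # triangulate
    P=[np.array([[i['fx'],0,i['cx']],[0,i['fy'],i['cy']],[0,0,1]])@i['world_to_cam'][:3] for i in (f,g)]
    X=cv2.triangulatePoints(P[0],P[1],np.array(a,float).reshape(2,1),np.array(b,float).reshape(2,1)); print('tri',(X[:3]/X[3]).ravel().round(4))
X=cv2.triangulatePoints(P[0],P[1],np.array([[363.8],[183.]]),np.array([[318.3],[198.1]])); print('stripe tri',(X[:3]/X[3]).ravel().round(4))
o=ctrl.get_obs(); Rt=R.from_euler('xyz',o['eef_rot']); print(Rt.as_matrix().round(3))
for t in (T,):
    print((Rt.inv().apply(np.r_[t[:2],.14]-o['ee_pos'])*1000).round(1))
E
```

```text
corners [[ 0.5606 -0.0913  0.055 ]
 [ 0.5097 -0.1438  0.055 ]
 [ 0.4567 -0.0901  0.055 ]
 [ 0.5075 -0.0396  0.055 ]] c [ 0.5086 -0.0912  0.055 ] stripe [ 0.5226 -0.0778  0.0785] [ 0.523  -0.0763  0.0785]
axis [0.703 0.711 0.   ] 45.35041396712503 dist stripe 0.019397491000344883 0.020723643418944823
rocker pt [ 0.5241 -0.0756  0.055 ]
blue [ 0.4841 -0.2883  0.073 ] [ 0.4814 -0.2843  0.073 ]
tri [ 0.4849 -0.291   0.0662]
green [0.4504 0.1268 0.073 ] [0.4495 0.1293 0.073 ]
tri [0.451  0.1273 0.0695]
stripe tri [ 0.5237 -0.0779  0.0765]
[[ 0.934  0.357 -0.   ]
 [ 0.357 -0.934  0.001]
 [ 0.    -0.001 -1.   ]]
[ 462.6 -292.1   40.7]
```

The rows are not in the units I measure in: shifts go in shares of 1000 mm and turns go in shares of 2 rad. I convert before sending: 461.6 mm / 1000 = 0.4616, 445 mm / 1000 = 0.445, -0.427 rad / 2 = -0.2135.

Emit:
arm_command(plan=[[[0.02,-0.012,0,0,0,-0.01,1],[0.06,-0.038,0,0,0,-0.03,1],[0.105,-0.066,0,0,0,-0.05,1],[0.15,-0.094,0,0,0,-0.075,1],[0.195,-0.123,0,0,0,-0.095,1],[0.24,-0.151,0,0,0,-0.115,1],[0.285,-0.18,0,0,0,-0.135,1],[0.33,-0.208,0.01,0,0,-0.155,1],[0.375,-0.236,0.02,0,0,-0.175,1],[0.415,-0.261,0.03,0,0,-0.195,1],[0.445,-0.28,0.045,0,0,-0.21,1],[0.4616,-0.2908,0.055,0,0,-0.2135,1]]], squeeze=20)

```text
time_s: 1.3
ee_pos: [0.5247, -0.0747, 0.1248]
eef_rot: [-3.141, 0.0, 0.795]
force: [0.1, -0.8, 0.0]
grip_width: 0.0019
grip_force: 0.0
```

```bash
python3 - <<'E'
from h import *
p,d=cams.camera('top'); q,e=cams.camera('wrist'); i=cams.camera_info('wrist')
cv2.imwrite('pics/w1.png',q); np.savez('w1.npz',p=q,d=e,**i)
o=ctrl.get_obs(); print({k:np.round(o[k],4) for k in ('time_s','ee_pos','eef_rot','force','grip_width')})
h=.08
T=i['world_to_cam']; 
for n,X in (('rockpt',(.5235,-.077,.0785)),('tip',o['ee_pos'])):
    c=T@np.r_[X,1]; print(n,i['cx']+i['fx']*c[0]/c[2],i['cy']+i['fy']*c[1]/c[2])
E
```

```text
{'time_s': np.float64(1.4), 'ee_pos': array([ 0.524 , -0.0745,  0.1236]), 'eef_rot': array([-3.1385e+00,  1.6000e-03,  7.9560e-01]), 'force': array([-0.9026, -1.2349,  0.0361]), 'grip_width': np.float64(0.0008)}
rockpt 326.599642970984 259.07756715641165
tip 324.22055138151165 281.0625432037705
```

View pics/w1.png

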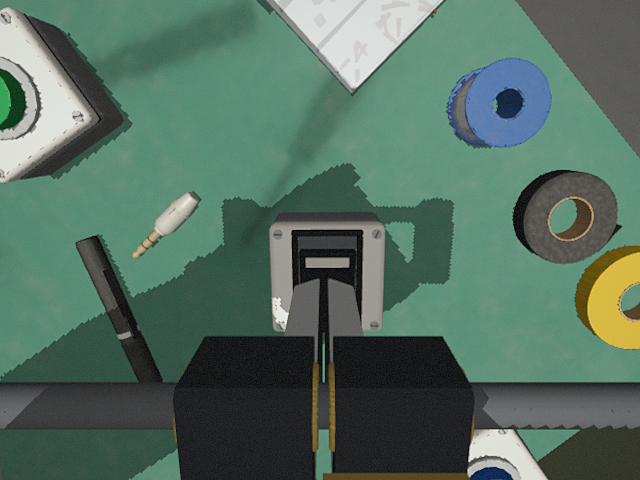

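The wrist view shows the stripe at (327,263), close to the predicted (327,259), with the fingertips lined up on the rocker. I'll press straight down.

In the tool's units: 54 mm / 1000 = 0.054, 53 mm / 1000 = 0.053.

Emit:
arm_command(plan=[[[0,0,0.015,0,0,0,1],[0,0,0.032,0,0,0,1],[0,0,0.04,0,0,0,1],[0,0,0.043,0,0,0,1],[0,0,0.046,0,0,0,1],[0,0,0.049,0,0,0,1],[0,0,0.051,0,0,0,1],[0,0,0.053,0,0,0,1],[0,0,0.054,0,0,0,1],[0,0,0.054,0,0,0,1]]])

```text
time_s: 2.4
ee_pos: [0.5237, -0.0775, 0.0718]
eef_rot: [-3.142, 0.0, 0.792]
force: [0.1, 0.5, 0.7]
grip_width: 0.0008
grip_force: 0.0
```

In the tool's units: 3 mm / 1000 = 0.003, 2 mm / 1000 = 0.002.

Emit:
arm_command(plan=[[[0,0,0.001,0,0,0,1],[0,0,0.002,0,0,0,1],[0,0,0.003,0,0,0,1],[0,0,0.003,0,0,0,1],[0,0,0.003,0,0,0,1]]])

```text
time_s: 2.9
ee_pos: [0.5237, -0.0775, 0.0688]
eef_rot: [-3.142, 0.0, 0.792]
force: [-0.1, 0.6, -0.2]
grip_width: 0.0008
grip_force: 0.0
```

Emit:
arm_command(plan=[[[0,0,0.0005,0,0,0,1],[0,0,0.001,0,0,0,1],[0,0,0.0015,0,0,0,1],[0,0,0.0015,0,0,0,1]]])

```text
time_s: 3.3
ee_pos: [0.5237, -0.0774, 0.0673]
eef_rot: [-3.141, 0.0, 0.792]
force: [-0.6, 0.1, 0.9]
grip_width: 0.0001
grip_force: 0.0
```

```bash
python3 - <<'E'
from h import *
p,d=cams.camera('scene'); q,e=cams.camera('wrist')
cv2.imwrite('pics/c2.png',np.hstack([cv2.resize(p[160:260,270:390],(400,333),interpolation=cv2.INTER_CUBIC),cv2.resize(q[200:350,235:415],(400,333))]))
o=ctrl.get_obs(); print({k:np.round(o[k],4) for k in ('time_s','ee_pos','eef_rot','force','moment')})
E
```

```text
{'time_s': np.float64(3.4), 'ee_pos': array([ 0.5237, -0.0774,  0.0673]), 'eef_rot': array([ 3.1416, -0.    ,  0.7918]), 'force': array([-0.028 ,  0.1731,  0.7674]), 'moment': array([-0.0448, -0.0153,  0.0101])}
```

View pics/c2.png

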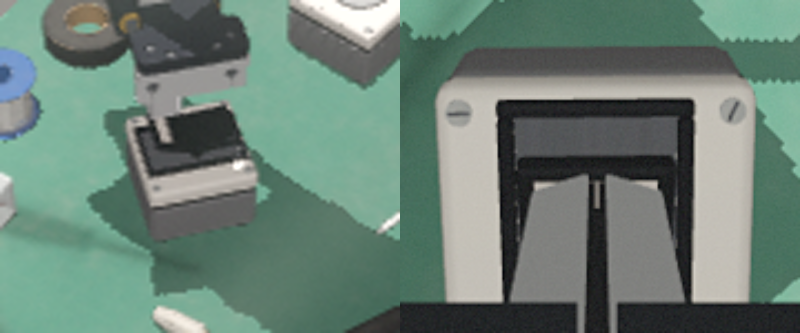

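The crop shows the fingertips on the striped half. No contact force yet, so I'll keep going down in small steps until the force rises.

In the tool's units: 1.5 mm / 1000 = 0.0015, 1 mm / 1000 = 0.001.

Emit:
arm_command(plan=[[[0,0,0.0005,0,0,0,1],[0,0,0.001,0,0,0,1],[0,0,0.0015,0,0,0,1],[0,0,0.0015,0,0,0,1]]])

```text
time_s: 3.8
ee_pos: [0.5237, -0.0774, 0.0658]
eef_rot: [-3.142, 0.0, 0.792]
force: [0.1, 0.3, -0.0]
grip_width: 0.0004
grip_force: 0.0
```

```bash
python3 - <<'E'
from h import *
ax=np.array([.703,.711]); c=np.array([.5086,-.0912]); n=np.array([-.711,.703])
f=np.load('scene0.npz'); p,d=cams.camera('scene'); i=cams.camera_info('scene')
for nm,D,P in (('before',f['d'],f['p']),('now',d,p)):
    W=cloud(D,i).reshape(-1,3); a=(W[:,:2]-c)@ax; b=(W[:,:2]-c)@n
    for lo in range(-34,40,6):
        m=(a>lo/1e3)&(a<=(lo+6)/1e3)&(abs(b)<.014)&(W[:,2]<.095)&(W[:,2]>.03)
        print(nm,lo+3,m.sum(),np.percentile(W[m,2],[10,50,90]).round(4) if m.any() else '')
E
```

```text
before -31 16 [0.0558 0.0588 0.0612]
before -25 28 [0.0554 0.0705 0.0748]
before -19 31 [0.0552 0.0703 0.0731]
before -13 28 [0.057  0.0702 0.0723]
before -7 26 [0.0617 0.0699 0.0733]
before -1 23 [0.0674 0.0704 0.0727]
before 5 30 [0.057  0.0703 0.0749]
before 11 28 [0.0564 0.0732 0.0759]
before 17 33 [0.0552 0.0756 0.0789]
before 23 36 [0.0543 0.0777 0.0814]
before 29 41 [0.0546 0.057  0.0809]
before 35 27 [0.0533 0.0578 0.0614]
before 41 23 [0.0335 0.0377 0.0531]
now -31 14 [0.0553 0.0586 0.0627]
now -25 29 [0.0555 0.0712 0.0731]
now -19 30 [0.0555 0.07   0.0739]
now -13 29 [0.0562 0.0694 0.0732]
now -7 32 [0.0542 0.07   0.0731]
now -1 23 [0.0567 0.0707 0.0733]
now 5 29 [0.0548 0.0713 0.0752]
now 11 31 [0.0554 0.0734 0.076 ]
now 17 26 [0.0551 0.0763 0.0782]
now 23 29 [0.0557 0.0771 0.0817]
now 29 42 [0.0548 0.0579 0.0801]
now 35 26 [0.0533 0.058  0.0616]
now 41 25 [0.0348 0.046  0.0545]
```

```bash
python3 - <<'E'
from h import *
from scipy.spatial.transform import Rotation as R
o=ctrl.get_obs(); Rt=R.from_euler('xyz',o['eef_rot'])
for nm in('scene','wrist','top'):
    p,d=cams.camera(nm); i=cams.camera_info(nm); W=cloud(d,i)
    L=Rt.inv().apply((W.reshape(-1,3)-o['ee_pos']))*1000
    m=(d.ravel()>0)&(abs(L[:,0])<20)&(abs(L[:,1])<25)&(L[:,2]<3)&(L[:,2]>-60)
    q=L[m]
    for lo in range(-60,3,5):
        s=q[(q[:,2]>=lo)&(q[:,2]<lo+5)]
        if len(s): print(nm,lo,len(s),s[:,:2].min(0).round(1),s[:,:2].max(0).round(1),s[:,:2].mean(0).round(1))
    if nm=='scene': 
        c=i['world_to_cam']@np.r_[o['ee_pos'],1]; u,v=int(i['cx']+i['fx']*c[0]/c[2]),int(i['cy']+i['fy']*c[1]/c[2]); print(u,v)
        cv2.circle(p,(u,v),0,(0,0,255),-1); cv2.imwrite('pics/s3.png',cv2.resize(p[v-40:v+40,u-40:u+40],(560,560),interpolation=cv2.INTER_NEAREST))
E
```

```text
scene -55 3 [ -4.9 -15.2] [  8.2 -14. ] [  0.1 -14.4]
scene -50 12 [ -7.9 -16.3] [  9.9 -11.4] [  0.6 -13.1]
scene -45 12 [ -8.5 -14. ] [10.5 -8.7] [  1.3 -12.2]
scene -40 14 [ -8.  -13.6] [10.3 -2.8] [  2.6 -11.4]
scene -35 5 [ -7.9 -12.7] [10.2 -2.3] [  1.2 -10. ]
scene -30 1 [9.4 1.5] [9.4 1.5] [9.4 1.5]
scene -20 6 [ -1.4 -19.5] [ 8.7 -1.4] [ 4.1 -7.5]
scene -15 53 [-13.3 -20.5] [9.1 8.3] [ 1.1 -6.7]
scene -10 53 [-19.7 -22.6] [ 7.4 13.6] [-9.9 -4.1]
scene -5 22 [-19.7 -20. ] [ 0.  15.2] [-14.6  -9.6]
scene 0 2 [-17.6 -19.2] [ 13.7 -14.3] [ -1.9 -16.8]
318 201
wrist -60 354 [  7.5 -12.8] [10.2 12.1] [ 9.3 -0.4]
wrist -55 347 [  7.5 -12.7] [10.  12.1] [ 9.3 -0.1]
wrist -50 292 [  7.6 -12.5] [10.1 12. ] [ 9.3 -0.5]
wrist -45 286 [  7.6 -12.5] [10. 12.] [ 9.3 -0.2]
wrist -40 247 [  7.5 -12.6] [10.  11.8] [ 9.3 -0.4]
wrist -35 214 [  7.6 -12.6] [10.1 11.9] [ 9.3 -0.1]
wrist -30 118 [ 7.5 -9.9] [10.1  8.4] [ 9.2 -0.5]
wrist -25 20 [ 7.7 -4. ] [9.6 3.8] [ 8.6 -0.5]
wrist -15 803 [ -4.  -17.5] [ 8.3 16.3] [ 5.  -0.7]
wrist -10 266 [-15.8 -17.6] [ 8.3 16.6] [ 0.4 -0.3]
wrist -5 15 [-19.9 -17.4] [-13.   -0.1] [-17.1  -3.7]
```

View pics/s3.png

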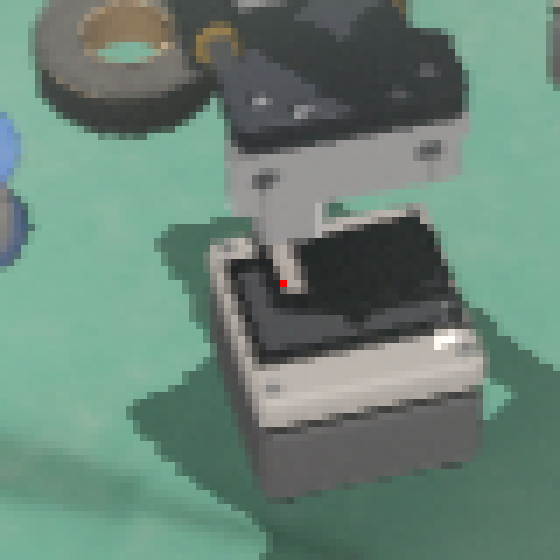

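The wrist depth shows the closed fingertips ending about 25 mm above the nominal TCP: the fingers pull back when closed. That leaves roughly 12 mm to contact, so I'll descend while watching the force.

In the tool's units: 15 mm / 1000 = 0.015, 14 mm / 1000 = 0.014.

Emit:
arm_command(plan=[[[0,0,0.003,0,0,0,1],[0,0,0.006,0,0,0,1],[0,0,0.009,0,0,0,1],[0,0,0.011,0,0,0,1],[0,0,0.012,0,0,0,1],[0,0,0.013,0,0,0,1],[0,0,0.014,0,0,0,1],[0,0,0.015,0,0,0,1],[0,0,0.015,0,0,0,1]]])

```text
time_s: 4.9
ee_pos: [0.5236, -0.0775, 0.0507]
eef_rot: [-3.142, 0.0, 0.792]
force: [0.3, 0.1, 1.7]
grip_width: 0.0002
grip_force: 0.5
```

In the tool's units: 4 mm / 1000 = 0.004, 3 mm / 1000 = 0.003.

Emit:
arm_command(plan=[[[0,0,0.001,0,0,0,1],[0,0,0.002,0,0,0,1],[0,0,0.003,0,0,0,1],[0,0,0.004,0,0,0,1],[0,0,0.004,0,0,0,1]]])

```text
time_s: 5.4
ee_pos: [0.5236, -0.0775, 0.0466]
eef_rot: [-3.141, 0.0, 0.792]
force: [0.9, -0.5, 0.2]
grip_width: 0.0002
grip_force: 0.2
```

Emit:
arm_command(plan=[[[0,0,0.0005,0,0,0,1],[0,0,0.001,0,0,0,1],[0,0,0.0015,0,0,0,1],[0,0,0.002,0,0,0,1],[0,0,0.002,0,0,0,1]]])

```text
time_s: 5.9
ee_pos: [0.5239, -0.0774, 0.0458]
eef_rot: [3.141, -0.0, 0.792]
force: [-3.9, 1.7, 12.2]
grip_width: 0.0009
grip_force: 6.4
```

```bash
cat > m.py <<'E'
from h import *
ax=np.array([.703,.711]); c=np.array([.5086,-.0912]); n=np.array([-.711,.703])
p,d=cams.camera('scene'); i=cams.camera_info('scene')
W=cloud(d,i).reshape(-1,3); a=(W[:,:2]-c)@ax; b=(W[:,:2]-c)@n
for lo in (-28,-22,-16,-10,-4,2,8,14,20,26):
    m=(a>lo/1e3)&(a<=(lo+6)/1e3)&(abs(b)<.014)&(W[:,2]<.095)&(W[:,2]>.03)
    print(lo+3,m.sum(),np.percentile(W[m,2],[50,90]).round(4))
o=ctrl.get_obs(); L=None
q,e=cams.camera('wrist'); i=cams.camera_info('wrist'); o=ctrl.get_obs()
from scipy.spatial.transform import Rotation as R
L=R.from_euler('xyz',o['eef_rot']).inv().apply(cloud(e,i).reshape(-1,3)-o['ee_pos'])*1000
m=(abs(L[:,0]-9)<2)&(abs(L[:,1])<12)&(L[:,2]>-45)&(L[:,2]<-22); print('tip',np.percentile(L[m,2],[50,99,100]))
print({k:np.round(o[k],3) for k in ('time_s','ee_pos','force','moment')})
E
python3 m.py
```

```text
-25 20 [0.0584 0.0791]
-19 24 [0.0777 0.0827]
-13 27 [0.0746 0.0784]
-7 22 [0.0734 0.0747]
-1 23 [0.0717 0.0747]
5 23 [0.0695 0.0727]
11 19 [0.0696 0.0873]
17 29 [0.071 0.092]
23 21 [0.0718 0.0908]
29 45 [0.0696 0.0885]
tip [-33.54438458 -22.15493852 -22.0012354 ]
{'time_s': np.float64(6.0), 'ee_pos': array([ 0.524, -0.077,  0.046]), 'force': array([-3.775,  1.644, 12.638]), 'moment': array([ 0.375,  0.759, -0.021])}
```

The rocker is over: the striped end is now at about 70 mm, the other end about 80 mm, with 12 N at the stop. I'll retract, and check there's clearance around the blue box.

In the tool's units: -80 mm / 1000 = -0.08, -65 mm / 1000 = -0.065.

Emit:
arm_command(plan=[[[0,0,-0.01,0,0,0,1],[0,0,-0.035,0,0,0,1],[0,0,-0.065,0,0,0,1],[0,0,-0.08,0,0,0,1],[0,0,-0.08,0,0,0,1]]])

```text
time_s: 6.5
ee_pos: [0.5246, -0.0777, 0.127]
eef_rot: [3.138, -0.002, 0.792]
force: [-0.2, 0.3, -0.6]
grip_width: 0.0002
grip_force: 0.0
```

```bash
python3 m.py; python3 - <<'E'
from h import *
from scipy.spatial.transform import Rotation as R
o=ctrl.get_obs(); Rt=R.from_euler('xyz',o['eef_rot']); print(o['ee_pos'],o['eef_rot'],o['qpos'].round(3))
for x in ((.4835,-.2875),(.4502,.1278)):
    print((Rt.inv().apply(np.r_[x,o['ee_pos'][2]]-o['ee_pos'])*1000).round(1))
for n in('top0','scene0'):
    f=np.load(n+'.npz'); W=cloud(f['d'],f).reshape(-1,3); m=(W[:,2]>.1)&(W[:,0]>.3)&(W[:,1]<-.2)&(W[:,1]>-.7)&(W[:,0]<.8)&(f['d'].ravel()>0); q=W[m]
    print(n,len(q),q.min(0) if len(q) else'',q.max(0) if len(q) else '')
p,d=cams.camera('top'); i=cams.camera_info('top')
h=cv2.cvtColor(p,cv2.COLOR_BGR2HSV)
for n,a,b,z in(('blue',100,130,.073),('green',60,80,.073),('red',0,6,.085)):
    m=cv2.inRange(h,(a,130,50),(b,255,255));k,l,s,c=cv2.connectedComponentsWithStats(m)
    for j in range(1,k):
        if 150<s[j,4]<450: print(n,s[j],ray(i,*c[j],z).round(4))
E
```

```text
-25 23 [0.0775 0.0816]
-19 32 [0.0777 0.081 ]
-13 33 [0.0752 0.0788]
-7 30 [0.0732 0.0774]
-1 32 [0.0707 0.0742]
5 30 [0.07   0.0733]
11 31 [0.0694 0.0729]
17 33 [0.0706 0.0728]
23 25 [0.0709 0.0735]
29 41 [0.0692 0.0724]
tip [-36.66335701 -23.95419509 -22.84692828]
{'time_s': np.float64(6.6), 'ee_pos': array([ 0.523, -0.077,  0.124]), 'force': array([-0.61 ,  0.246,  0.366]), 'moment': array([-0.062, -0.034, -0.036])}
[ 0.52340018 -0.07744858  0.12431272] [-3.14118923e+00  3.34545898e-04  7.91748821e-01] [-0.216  0.308  1.648 -0.     1.186  0.563]
[-177.5  119.2    0. ]
[  94.6 -196.3    0. ]
top0 10576 [ 0.77832369 -0.63231875  0.10000834] [ 0.78438378 -0.20007035  0.25171145]
scene0 8250 [ 0.77467731 -0.69999431  0.10006008] [ 0.78639055 -0.20004894  0.41457342]
blue [465 193  18  17 244] [ 0.484  -0.2881  0.073 ]
green [249 215  18  17 231] [0.4502 0.1268 0.073 ]
red [166 213  20  20 315] [0.4519 0.2779 0.085 ]
red [207 273  54  15 236] [0.3458 0.1679 0.085 ]
red [205 288  55  10 239] [0.3184 0.171  0.085 ]
```

Path clear. Moving over blue, starting the descent to a tip height of about 85 mm.

In the tool's units: -177.5 mm / 1000 = -0.1775, -173 mm / 1000 = -0.173.

Emit:
arm_command(plan=[[[-0.015,0.01,0,0,0,0,1],[-0.048,0.032,0,0,0,0,1],[-0.085,0.057,0,0,0,0,1],[-0.122,0.082,0,0,0,0,1],[-0.155,0.104,0,0,0,0,1],[-0.173,0.116,0,0,0,0,1],[-0.1775,0.1192,0.01,0,0,0,1],[-0.1775,0.1192,0.035,0,0,0,1],[-0.1775,0.1192,0.055,0,0,0,1],[-0.1775,0.1192,0.062,0,0,0,1],[-0.1775,0.1192,0.064,0,0,0,1]]])

```text
time_s: 7.75
ee_pos: [0.4835, -0.2865, 0.0595]
eef_rot: [-3.139, 0.0, 0.792]
force: [-0.0, -0.1, 0.4]
grip_width: 0.0007
grip_force: 0.0
```

In the tool's units: 17 mm / 1000 = 0.017, 16 mm / 1000 = 0.016.

Emit:
arm_command(plan=[[[0,0,0.003,0,0,0,1],[0,0,0.006,0,0,0,1],[0,0,0.009,0,0,0,1],[0,0,0.012,0,0,0,1],[0,0,0.014,0,0,0,1],[0,0,0.015,0,0,0,1],[0,0,0.016,0,0,0,1],[0,0,0.017,0,0,0,1],[0,0,0.017,0,0,0,1]]])

```text
time_s: 8.65
ee_pos: [0.4839, -0.2875, 0.0438]
eef_rot: [3.141, -0.0, 0.792]
force: [-0.2, -0.2, 1.6]
grip_width: 0.0005
grip_force: 0.8
```

In the tool's units: 2.8 mm / 1000 = 0.0028, 2.1 mm / 1000 = 0.0021.

Emit:
arm_command(plan=[[[0,0,0.0007,0,0,0,1],[0,0,0.0014,0,0,0,1],[0,0,0.0021,0,0,0,1],[0,0,0.0028,0,0,0,1],[0,0,0.0028,0,0,0,1]]])

```text
time_s: 9.15
ee_pos: [0.4838, -0.2875, 0.0409]
eef_rot: [3.142, -0.0, 0.792]
force: [1.0, -0.7, 2.0]
grip_width: 0.0006
grip_force: 0.8
```

Emit:
arm_command(plan=[[[0,0,0.0005,0,0,0,1],[0,0,0.001,0,0,0,1],[0,0,0.0015,0,0,0,1],[0,0,0.002,0,0,0,1],[0,0,0.002,0,0,0,1]]])

```text
time_s: 9.65
ee_pos: [0.484, -0.2876, 0.0404]
eef_rot: [3.141, -0.0, 0.792]
force: [-5.3, 3.7, 18.3]
grip_width: 0.0003
grip_force: 9.2
```

18 N, so blue is at its hard stop. I'll retract and check it.

In the tool's units: -128 mm / 1000 = -0.128, -116 mm / 1000 = -0.116.

Emit:
arm_command(plan=[[[0,0,-0.01,0,0,0,1],[0,0,-0.035,0,0,0,1],[0,0,-0.065,0,0,0,1],[0,0,-0.08,0,0,0,1],[0.015,-0.018,-0.08,0,0,0,1],[0.045,-0.052,-0.08,0,0,0,1],[0.077,-0.089,-0.08,0,0,0,1],[0.1,-0.116,-0.08,0,0,0,1],[0.11,-0.128,-0.08,0,0,0,1],[0.11,-0.128,-0.08,0,0,0,1]]])

```text
time_s: 10.65
ee_pos: [0.4701, -0.1182, 0.1193]
eef_rot: [3.141, -0.0, 0.794]
force: [0.4, 0.2, 0.0]
grip_width: 0.0004
grip_force: 0.0
```

```bash
python3 m.py; python3 - <<'E'
from h import *
from scipy.spatial.transform import Rotation as R
for n in('top','scene'):
    p,d=cams.camera(n); i=cams.camera_info(n); W=cloud(d,i)
    for nm,x in (('blue',(.484,-.2875)),('green',(.4502,.1275)),('red',(.452,.279))):
        m=np.hypot(W[...,0]-x[0],W[...,1]-x[1])<.013; m&=(W[...,2]<.1)&(d>0)
        print(n,nm,m.sum(),np.median(W[m],0).round(4))
o=ctrl.get_obs(); Rt=R.from_euler('xyz',o['eef_rot']); print(o['ee_pos'],(Rt.inv().apply(np.r_[.4502,.1275,o['ee_pos'][2]]-o['ee_pos'])*1000).round(1))
E
```

```text
-25 27 [0.077  0.0821]
-19 34 [0.0775 0.0804]
-13 34 [0.0757 0.079 ]
-7 36 [0.0732 0.0767]
-1 30 [0.0713 0.0748]
5 26 [0.0701 0.0722]
11 26 [0.0708 0.0729]
17 31 [0.0696 0.0728]
23 27 [0.0707 0.073 ]
29 42 [0.0696 0.0729]
tip [-36.66191087 -23.75561993 -22.79152355]
{'time_s': np.float64(10.75), 'ee_pos': array([ 0.47 , -0.12 ,  0.119]), 'force': array([-0.068,  0.461,  0.233]), 'moment': array([ 0.008, -0.02 , -0.028])}
top blue 0 [nan nan nan]
top green 147 [0.4497 0.1273 0.0738]
top red 164 [0.4513 0.2786 0.0844]
scene blue 10 [ 0.4753 -0.2913  0.0654]
scene green 109 [0.45   0.1275 0.073 ]
scene red 132 [0.4515 0.2791 0.0845]
[ 0.47014453 -0.12052163  0.11895772] [ 162.2 -188.6   -0. ]
  return _methods._mean(a, axis=axis, dtype=dtype,
  ret = um.true_divide(
```

Blue's top is at 65 mm (fully in) and the rocker is still on. Now green.

In the tool's units: -188.6 mm / 1000 = -0.1886, -182 mm / 1000 = -0.182.

Emit:
arm_command(plan=[[[0.015,-0.017,0,0,0,0,1],[0.043,-0.05,0,0,0,0,1],[0.075,-0.087,0,0,0,0,1],[0.107,-0.124,0,0,0,0,1],[0.137,-0.159,0,0,0,0,1],[0.157,-0.182,0,0,0,0,1],[0.1622,-0.1886,0.01,0,0,0,1],[0.1622,-0.1886,0.035,0,0,0,1],[0.1622,-0.1886,0.055,0,0,0,1],[0.1622,-0.1886,0.06,0,0,0,1],[0.1622,-0.1886,0.06,0,0,0,1]]])

```text
time_s: 11.95
ee_pos: [0.4497, 0.1276, 0.0584]
eef_rot: [-3.141, 0.001, 0.79]
force: [0.3, 0.1, -0.1]
grip_width: 0.0002
grip_force: 0.0
```

In the tool's units: 18 mm / 1000 = 0.018, 17 mm / 1000 = 0.017.

Emit:
arm_command(plan=[[[0,0,0.003,0,0,0,1],[0,0,0.006,0,0,0,1],[0,0,0.009,0,0,0,1],[0,0,0.012,0,0,0,1],[0,0,0.014,0,0,0,1],[0,0,0.016,0,0,0,1],[0,0,0.017,0,0,0,1],[0,0,0.018,0,0,0,1],[0,0,0.018,0,0,0,1]]])

```text
time_s: 12.85
ee_pos: [0.4499, 0.1286, 0.0411]
eef_rot: [3.141, -0.0, 0.792]
force: [1.4, -1.5, 3.8]
grip_width: 0.0004
grip_force: 2.1
```

In the tool's units: 1.8 mm / 1000 = 0.0018, 1.5 mm / 1000 = 0.0015.

Emit:
arm_command(plan=[[[0,0,0.0005,0,0,0,1],[0,0,0.001,0,0,0,1],[0,0,0.0015,0,0,0,1],[0,0,0.0018,0,0,0,1],[0,0,0.0018,0,0,0,1],[0,0,0.0018,0,0,0,1],[0,0,0.0018,0,0,0,1]]])

```text
time_s: 13.55
ee_pos: [0.4501, 0.1287, 0.0403]
eef_rot: [3.141, -0.001, 0.792]
force: [-3.6, -3.3, 18.8]
grip_width: 0.0004
grip_force: 9.4
```

Emit:
arm_command(plan=[[[0,0,0,0,0,0,1],[0,0,0,0,0,0,1],[0,0,0,0,0,0,1],[0,0,0,0,0,0,1],[0,0,0,0,0,0,1]]])

```text
time_s: 14.05
ee_pos: [0.4501, 0.1287, 0.0403]
eef_rot: [3.141, -0.001, 0.792]
force: [-4.4, -2.1, 19.1]
grip_width: 0.0006
grip_force: 9.4
```

```bash
python3 - <<'E'
from h import *
p,d=cams.camera('scene'); i=cams.camera_info('scene'); W=cloud(d,i)
h=cv2.cvtColor(p,cv2.COLOR_BGR2HSV)
for nm,x,a,b in (('blue',(.484,-.2875),100,130),('green',(.4502,.1275),45,85),('red',(.452,.279),0,6)):
    m=(np.hypot(W[...,0]-x[0],W[...,1]-x[1])<.02)&(W[...,2]>.058)&(W[...,2]<.1)&(cv2.inRange(h,(a,110,30),(b,255,255))>0)
    print(nm,m.sum(),np.median(W[m],0).round(4) if m.any() else '')
o=ctrl.get_obs(); print(o['time_s'],o['force'])
print(ctrl.hand_in())
E
```

```text
blue 0 
green 1 [0.4377 0.1402 0.0659]
red 268 [0.4498 0.2831 0.083 ]
14.1 [-4.37857354 -2.06752268 19.36006928]
the job is handed in; nothing more can be done
None
```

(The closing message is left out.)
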